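Key the light-shield cap onto the photometer well and hold it home

ROBOT

A 6-joint arm with a two-finger parallel gripper is mounted at the origin on a cart in front of the work surface, level with it; the furniture and walls round the work are solid. World frame = base frame: x ahead of the robot, y to its left, z up, the work surface at z = 0. Lengths are in mm, angles in rad, forces in N, time in s.
With the tool pointing down it reaches from about 350 to 875 mm from the base axis. Payload 4.2 kg.
Tool frame: the origin (TCP) lies midway between the tips of the shut fingers; the grasp point (between the pads) lies 19 mm behind it; z points along the fingers, y is the line along which they close (so a half turn about z gives the same grasp; the last joint's range is limited). The gripper opens to 85 mm and grips with 20 to 120 N. Pads are 22 mm wide; open, the fingers measure 114 mm over their backs; the gripper's body (76 mm by 85 mm) begins 54 mm behind the grasp point. The pads swing forward as they close: fully open they stand 13 mm farther back than shut.
Start: joints at [-0.975, 0.385, 0.008, 0, -1.194, -0.259], TCP at [206.558, -589.859, 231.312] pointing down, gripper open.
Joint ranges: [-3.14, 3.14], [-1.21, 2.06], [-1.07, 1.41], [-3.16, 2.05], [-2.99, -0.16], [-3.1, 3.1]. Speed limits (rad/s): [2.79, 2.79, 3.14, 3.14, 3.14, 3.14].

INTERFACE

Orientations are given as a unit quaternion [x, y, z, w].
In Python, from bench import sensors, get_image, camera_params, job_done gives the robot as it stands.
- The arm moves only by the tool servo_tool, never from a script. Its argument "motion" is a list of rows, each an object with "travel": the shift along the tool's x, y, z as a fraction of full scale, a list of three; "rot": the turn, a rotation vector about the tool's x, y, z as a fraction of full scale, a list of three; "hand": the opening, from 0 (shut) to 1 (fully open). In form: [{"travel": [x, y, z], "rot": [wx, wy, wz], "hand": hand}, ...]. A call has 1 to 10 rows; each row shifts and turns the commanded pose from where the row before left it, along the tool's axes as they then stand; what a row does not reach is not made up. Full scale, the value 1, is 25 cm for a shift and 360 degrees for a turn. A row lasts 1/12 s, in which the tool goes at most 41.7 mm and 7.16 degrees, less where a joint would pass 70% of its speed; a pose out of reach is approached as far as the arm can. A call with a number of a shift or a turn outside -1 to 1 is refused whole. A call with a gripper value outside its range is refused whole. The fingers move at their own pace and stop on an object; the grip force is fixed at half the most. Time passes only in rows, so rows that do not move let the fingers close. It gives the time, the measured TCP pose, the force, the opening and the grip force at its end, in the units of the state.
- sensors.read_state(): the state, without advancing time (a new reading comes with each control period).
- get_image(name): name is "side" or "top" or "wrist"; returns (picture, depth): 400x640x3 uint8, red, green, blue; 400x640 float32, mm along the optical axis (not along the pixel's ray), 0 where there is no reading.
- camera_params(name): a dict with "camera_matrix" (3x3 intrinsics, pixels), "R" (3x3) and "t" (3): a world point X has camera coordinates R X + t; the wrist camera has in their place "mount" (4x4, takes a point from camera to tool coordinates, whose origin is the TCP and whose axes are the flange's). Camera axes: x right, y down, z forward; pixel columns grow to the right and rows downward; lengths in mm; the calibration is good to about 2 mm. A picture is of the moment at which its call begins: read the wrist's pose just before it. camera_params takes no time and is no camera call.
- job_done(): hands the job in; it is judged then, once.
The state is a dict: "clock": time; "joints": joint angles; "joint_vel": joint speeds; "joint_efforts": joint torques, N m; "position": TCP position; "ee_rot": TCP orientation; "contact_force": force on the tool from outside, world axes, zero at the start; "wrist_torque": the same for the moment, N m; "gripper_width": finger opening in mm; "grasp_force": force on a finger pad.
Only numpy, scipy, OpenCV 4.12 (cv2) and the standard library are available. Lean on these libraries where they do the work, as an engineer would, in place of code of your own. Each camera call takes 0.05 s, during which the arm holds its last target. There are 200 camera calls.

TASK

Pick up the knurled light-shield cap from the bench, set it mouth down over the photometer's upright well neck and turn it until its hidden keyways drop over the three pins. Then push it fully home against the spring plate and finish while still holding it down there, as for taking a reading, without letting go. Leave the vial, the matchbox and the eraser alone.

Things in the scene. Friction and masses are not known exactly. Their poses are not given: they have to be found in the camera images.
- cap_center (a point): Centre (half-way up, on the axis) of the loose light-shield cap: dark metal, knurled, round, 47 mm across, 44 mm tall, about 0.14 kg, closed on top and open below, standing mouth down on the bench. Its z axis points up. The underside of its rim is 22 mm below this point.
- cap_mouth (a point): Centre of the cap's open mouth, level with its rim; z up. Bore 28 mm wide, 38 mm deep, with three blind keyways inside, 120 degrees apart, 9 mm wide, open at the rim and unseen from outside; their angle is not given. Turning the cap on the neck by at most 120 degrees, either way, brings them over the pins; they drop in within about 5 degrees if the cap is well centred on the neck.
- well_seat (a point): Fixed point on the well's axis, level with the shoulder where the cap's rim lands when home (58 mm above the bench, 8 mm above the housing); z up. Cap centre above this point: 34 mm when riding unkeyed on the pins, about 27 mm when keyed but only resting on the spring plate, 22 mm when pushed home.
- neck_top (a point): Top centre of the upright metal well neck, 34 mm above the shoulder. The neck is 26 mm across, tapering over its top 5 mm to 20 mm. Three round 6 mm pins stand out of it sideways, 120 degrees apart, to a radius of 19 mm, at an angle that is not given; their upper sides are 22 mm below this point. The cap meets them after sliding 22 mm down.
- photometer: Bench photometer, fixed: white box with grey top, 150 x 200 x 50 mm (x, y, z), origin at the centre of its underside, turned up to 17 degrees. The well lies 45 mm to +y and 5 mm to -x of its middle; a flat display and low keys (2 mm) lie on its -y half.
- spring_plate (a joint): Sprung steel ring, 53 mm outer diameter, round the foot of the neck: travel in m, 0 = up (5 mm above the shoulder), 0.005 = pressed level with the shoulder (cap home). It needs 3 N to start and 8 N at 0.005, and lifts the cap again if it is not held.
- black_vial: Bystander: black plastic vial, 31 mm across, 49 mm tall, standing behind the cap's start; origin at the centre of its underside.
- matchbox: Bystander: matchbox, 36 x 54 x 15 mm, lying behind the photometer; origin at the centre of its underside.
- eraser: Bystander: eraser, 21 x 44 x 12 mm, lying in front of the photometer; origin at the centre of its underside.
Not all that is in view belongs to the job. Leave any yellow look-alike of the photometer alone.

How it is judged:
By the outcome, as a careful person would: the job done as asked, in the order asked, and still so for the second after the job is handed in, while the arm keeps its last pose, push and grip.
It also fails if it takes over 64 s, if anything falls off the work surface, if the arm or the gripper's body presses on something with over 40 N, if the wrist force passes 120 N, or if a joint passes its speed limit or range.

## Working session

There is one attempt and no reset: what is moved stays moved. The work goes in short steps, Python scripts to look and compute and a tool call to move; the robot and the scene stay as the last step left them, time stands still between calls to the robot, and variables do not carry over. Pictures are saved under pics/ and viewed, at most 10 in all, crops included, and the job is handed in when it is done.

Besides the shell and the picture viewer there is one more tool, called as a command line: name --argument value ..., lists and objects as JSON in quotes. servo_tool: Moves the arm, as the interface text tells. Its arguments: {"type":"object","properties":{"motion":{"type":"array"}},"required":["motion"]}

```bash
mkdir -p pics; python3 - <<'E'
from bench import *
import cv2,numpy as np
print(sensors.read_state())
a=[]
for n in("side","top"):
    im,d=get_image(n); np.savez(f"pics/{n}0.npz",im=im,d=d); a.append(im)
    p=camera_params(n); print(n,{k:np.round(v,3).tolist() for k,v in p.items()})
    cv2.imwrite(f"pics/{n}0.png",im[:,:,::-1])
print({k:np.round(v,3).tolist() for k,v in camera_params("wrist").items()})
E
```

```text
{'clock': 0.0, 'joints': array([-9.75377856e-01,  3.85599727e-01,  6.57937398e-03, -4.72112907e-04,
       -1.19397030e+00, -2.58624191e-01]), 'joint_vel': array([-3.33537853e-05,  6.11753674e-04,  5.00610042e-04, -4.21681765e-04,
        7.78681790e-04, -6.37595666e-04]), 'joint_efforts': array([-1.70329713e-05, -3.92285657e+01,  1.88404298e+01,  4.18599442e+00,
       -4.51949338e-03, -1.79186287e-06]), 'position': array([ 206.36784068, -589.32155229,  230.18132171]), 'ee_rot': array([-1.67516401e-01,  9.85868654e-01,  1.08950707e-03, -2.54704797e-04]), 'contact_force': array([-0.20995836,  0.53629284, -0.95188328]), 'wrist_torque': array([-0.02880107,  0.03196848, -0.02667911]), 'grasp_force': 0.0, 'gripper_width': 85.4539282658021}
side {'camera_matrix': [[408.055, 0.0, 322.563], [0.0, 408.055, 205.19], [0.0, 0.0, 1.0]], 'R': [[-0.94, -0.34, -0.007], [-0.148, 0.427, -0.892], [0.306, -0.838, -0.452]], 't': [523.296, 206.454, 708.991]}
top {'camera_matrix': [[364.267, 0.0, 316.278], [0.0, 364.267, 201.094], [0.0, 0.0, 1.0]], 'R': [[-0.03, -0.999, -0.018], [-0.991, 0.032, -0.13], [0.13, 0.014, -0.991]], 't': [-50.072, 555.372, 981.53]}
{'camera_matrix': [[306.301, 0.0, 317.529], [0.0, 306.301, 197.355], [0.0, 0.0, 1.0]], 'mount': [[0.0, -0.958, -0.287, 72.916], [1.0, 0.0, 0.0, -0.694], [0.0, -0.287, 0.958, -142.412], [0.0, 0.0, 0.0, 1.0]]}
```

View pics/top0.png

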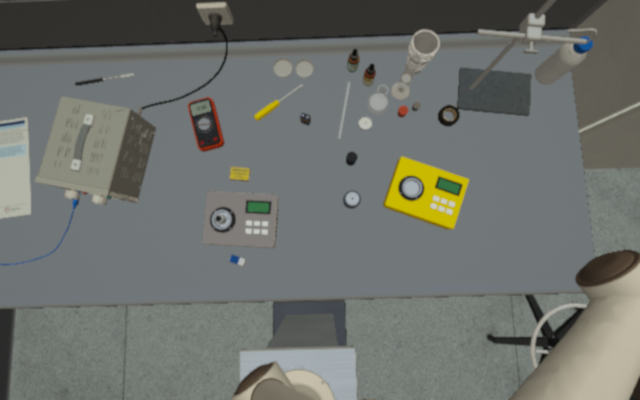

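View pics/side0.png

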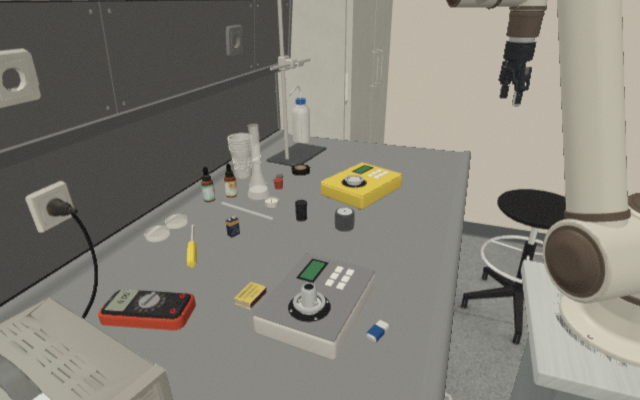

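The top view shows the cap at (352,199), vial at (351,158), well neck at (222,219), matchbox at (239,173) and eraser at (237,260). In the side view the cap is at (344,218) and the neck at (309,295). I'll zoom in on the cap and neck in both views.

```bash
cat > h.py <<'E'
import numpy as np,cv2
from bench import *
from scipy.spatial.transform import Rotation as Ro
def cam(n,st=None):
    p=camera_params(n);K=p["camera_matrix"]
    if n=="wrist":
        M=np.array(p["mount"]);Rt=Ro.from_quat(st["ee_rot"]).as_matrix()
        Rc=Rt@M[:3,:3];c=Rt@M[:3,3]+st["position"];return np.array(K),Rc.T,-Rc.T@c
    return np.array(K),np.array(p["R"]),np.array(p["t"])
def ray(C,uv):
    K,R,t=C;return -R.T@t,R.T@np.linalg.solve(K,[uv[0],uv[1],1.])
def onz(C,uv,z):
    o,d=ray(C,uv);return o+d*(z-o[2])/d[2]
def tri(*cu):
    P=np.vstack([C[0]@np.c_[C[1],C[2]] for C,_ in cu])
    A=[];
    for C,(u,v) in cu:
        P=C[0]@np.c_[C[1],C[2]];A+=[(u*P[2]-P[0])/1,(v*P[2]-P[1])]
    A=np.array(A);return np.linalg.lstsq(A[:,:3],-A[:,3],rcond=None)[0]
def proj(C,X):
    K,R,t=C;q=K@(R@np.array(X)+t);return q[:2]/q[2]
E
python3 - <<'E'
from h import *
t=np.load("pics/top0.npz")["im"];s=np.load("pics/side0.npz")["im"]
c=lambda im,u,v:cv2.resize(im[v-22:v+22,u-28:u+28],(392,300),interpolation=cv2.INTER_CUBIC)
cv2.imwrite("pics/z0.png",np.vstack([np.hstack([c(t,352,199),c(t,222,219)]),np.hstack([c(s,344,218),c(s,309,300)])])[:,:,::-1])
T,S=cam("top"),cam("side")
for n,a,b in[("cap",(352,199),(344,211)),("neck",(222,219),(309,287))]:
    X=tri((T,a),(S,b));print(n,X.round(1),proj(T,X)-a,proj(S,X)-b)
for n,a in[("vial",(351,155)),("mb",(239,173)),("er",(237,260))]:print(n,onz(T,a,15).round(1))
# housing corners
hs=cv2.inRange(cv2.cvtColor(t,cv2.COLOR_RGB2HSV),(0,0,95),(180,60,150))[185:252,195:285]
E
```

```text
cap [ 557.9 -165.9   43.3] [-0.26100758 -0.96733672] [0.89272252 0.12907762]
neck [510.3 184.6  83.7] [-0.33451651 -1.09265239] [1.44636781 0.24898238]
vial [ 687.5 -171.5   15. ]
mb [645.3 153.8  15. ]
er [397.1 160.   15. ]
```

View pics/z0.png

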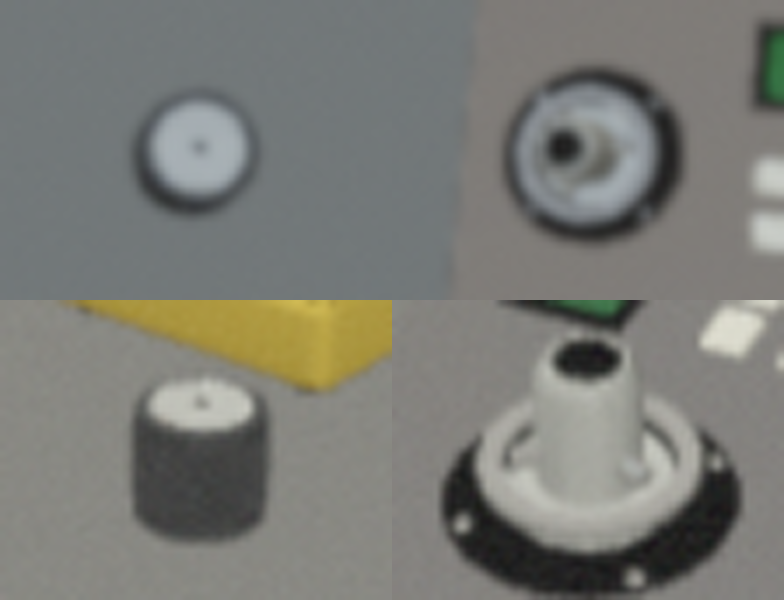

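The crops show the cap's top disc at (352.5,198.5) in the top view and (344.7,211) in the side view. The neck's bore is at (218.7,218.5) in the top view and (308.9,286.5) in the side view.

```bash
python3 - <<'E'
from h import *
T,S=cam("top"),cam("side")
for n,a,b in[("cap",(352.1,198.1),(344.2,210.6)),("neck",(218.2,218.1),(308.4,286.))]:
    X=tri((T,a),(S,b));print(n,X.round(1),proj(T,X)-a,proj(S,X)-b)
E
```

```text
cap [ 558.9 -166.5   44.2] [-0.12002299 -0.44794912] [0.41251964 0.06091972]
neck [510.2 191.9  91.5] [-0.09180696 -0.30175075] [0.40152138 0.07125913]
```

servo_tool --motion '[{"travel": [-0.094,0.057,0],"rot": [0,0,0],"hand": 1},{"travel": [-0.094,0.057,0],"rot": [0,0,0],"hand": 1},{"travel": [-0.094,0.057,0],"rot": [0,0,0],"hand": 1},{"travel": [-0.094,0.057,0],"rot": [0,0,0],"hand": 1},{"travel": [-0.094,0.057,0],"rot": [0,0,0],"hand": 1},{"travel": [-0.094,0.057,0],"rot": [0,0,0],"hand": 1},{"travel": [-0.094,0.057,0],"rot": [0,0,0],"hand": 1},{"travel": [-0.094,0.057,0],"rot": [0,0,0],"hand": 1},{"travel": [-0.094,0.057,0],"rot": [0,0,0],"hand": 1},{"travel": [-0.094,0.057,0],"rot": [0,0,0],"hand": 1}]'

```text
clock: 0.93
position: [381.7, -376.4, 231.0]
ee_rot: [-0.168, 0.986, 0.0, -0.0]
contact_force: [-0.3, 1.0, 0.2]
gripper_width: 85.3
grasp_force: 0.0
```

servo_tool --motion '[{"travel": [-0.094,0.057,0.028],"rot": [0,0,0],"hand": 1},{"travel": [-0.094,0.057,0.028],"rot": [0,0,0],"hand": 1},{"travel": [-0.094,0.057,0.028],"rot": [0,0,0],"hand": 1},{"travel": [-0.094,0.057,0.028],"rot": [0,0,0],"hand": 1},{"travel": [-0.094,0.057,0.028],"rot": [0,0,0],"hand": 1},{"travel": [-0.094,0.057,0.028],"rot": [0,0,0],"hand": 1},{"travel": [-0.094,0.057,0.028],"rot": [0,0,0],"hand": 1},{"travel": [-0.094,0.057,0.028],"rot": [0,0,0],"hand": 1},{"travel": [-0.094,0.057,0.028],"rot": [0,0,0],"hand": 1},{"travel": [0,0,0],"rot": [0,0,0],"hand": 1}]'

```text
clock: 1.77
position: [540.2, -183.7, 166.2]
ee_rot: [-0.169, 0.986, 0.001, -0.001]
contact_force: [-0.3, 0.3, -0.3]
gripper_width: 85.6
grasp_force: 0.0
```

```bash
cat > w.py <<'E'
from h import *
import sys,pickle
def snap(n):
    st=sensors.read_state();im,d=get_image("wrist")
    pickle.dump((st,im,d),open(f"pics/{n}.pkl","wb"));cv2.imwrite(f"pics/{n}.png",im[:,:,::-1])
    print(st["clock"],st["position"].round(1),st["ee_rot"].round(4),st["joints"].round(3),st["contact_force"].round(1))
    return cam("wrist",st),im,d
E
python3 -c "
from w import *
C,im,d=snap('w1')
for X in [(559,-166.5,44.2)]: print(proj(C,X))"
```

```text
1.7667 [ 540.2 -183.7  166.2] [-1.695e-01  9.855e-01  5.000e-04 -1.000e-03] [-4.400e-02  3.490e-01 -2.200e-01 -1.000e-03 -1.004e+00 -1.186e+00] [-0.3  0.3 -0.3]
[328.88575745 215.56056592]
```

View pics/w1.png

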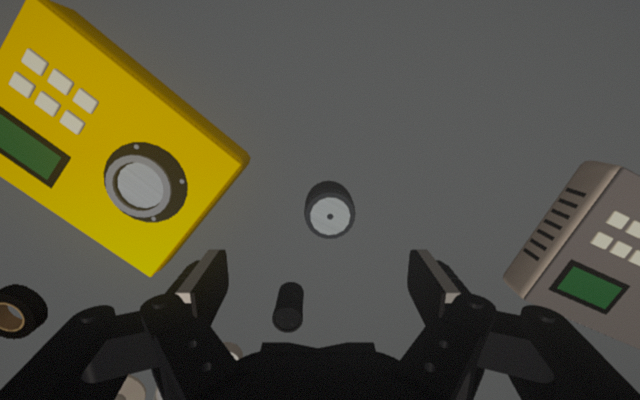

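The wrist picture shows the cap's bright top disc at about (330,216), with the vial beyond it at (289,308). The predicted position was (329,216), which agrees.

```bash
cat >> w.py <<'E'
def disc(im,u,v,r=40,lo=110):
    g=cv2.GaussianBlur(im.min(2),(3,3),0)[v-r:v+r,u-r:u+r]
    c,_=cv2.findContours((g>lo).astype('uint8'),cv2.RETR_EXTERNAL,cv2.CHAIN_APPROX_NONE)
    c=max(c,key=cv2.contourArea);e=cv2.fitEllipse(c);return np.array(e[0])+[u-r,v-r],e
def tool(st,X): return Ro.from_quat(st["ee_rot"]).inv().apply(np.array(X)-st["position"])
E
python3 -c "
from w import *
st,im,d=pickle.load(open('pics/w1.pkl','rb'));C=cam('wrist',st)
print(im[216,322],im[216,300]);p,e=disc(im,330,216);X=onz(C,p,44);print(p,e,X,tool(st,X),tri((C,p),(cam('top'),(352.1,198.1)),(cam('side'),(344.2,210.6))))"
```

```text
[143 148 147] [89 91 91]
[329.73399353 215.75126266] ((39.73399353027344, 39.75126266479492), (36.039100646972656, 38.28645324707031), 83.64679718017578) [ 558.9801657  -165.66969602   44.        ] [-23.93433902  10.53265486 122.21674917] [ 558.79006741 -166.1551057    44.42106622]
```

servo_tool --motion '[{"travel": [-0.048,0.021,0.06],"rot": [0,0,0],"hand": 1},{"travel": [-0.048,0.021,0.1],"rot": [0,0,0],"hand": 1},{"travel": [0,0,0.1],"rot": [0,0,0],"hand": 1},{"travel": [0,0,0.1],"rot": [0,0,0],"hand": 1},{"travel": [0,0,0.08],"rot": [0,0,0],"hand": 1},{"travel": [0,0,0.06],"rot": [0,0,0],"hand": 1},{"travel": [0,0,0.05],"rot": [0,0,0],"hand": 1},{"travel": [0,0,0.04],"rot": [0,0,0],"hand": 1},{"travel": [0,0,0.02],"rot": [0,0,0],"hand": 1},{"travel": [0,0,0],"rot": [0,0,0],"hand": 1}]'

```text
clock: 2.65
position: [556.8, -169.3, 14.9]
ee_rot: [-0.167, 0.986, 0.0, -0.001]
contact_force: [0.3, 0.4, 0.6]
gripper_width: 85.5
grasp_force: 0.0
```

servo_tool --motion '[{"travel": [-0.012,0.01,0.02],"rot": [0,0,0],"hand": 1},{"travel": [0,0,0.012],"rot": [0,0,0],"hand": 1},{"travel": [0,0,0],"rot": [0,0,0],"hand": 1},{"travel": [0,0,0],"rot": [0,0,0],"hand": 1}]'

```text
clock: 2.98
position: [559.9, -165.5, 8.1]
ee_rot: [-0.168, 0.986, -0.0, 0.0]
contact_force: [0.1, 0.6, 1.7]
gripper_width: 85.3
grasp_force: 0.0
```

servo_tool --motion '[{"travel": [0.003,0,0.008],"rot": [0,0,0],"hand": 0.5},{"travel": [0,0,0],"rot": [0,0,0],"hand": 0},{"travel": [0,0,0],"rot": [0,0,0],"hand": 0},{"travel": [0,0,0],"rot": [0,0,0],"hand": 0},{"travel": [0,0,0],"rot": [0,0,0],"hand": 0},{"travel": [0,0,0],"rot": [0,0,0],"hand": 0},{"travel": [0,0,0],"rot": [0,0,0],"hand": 0},{"travel": [0,0,0],"rot": [0,0,0],"hand": 0},{"travel": [0,0,0],"rot": [0,0,0],"hand": 0},{"travel": [0,0,0],"rot": [0,0,0],"hand": 0}]'

```text
clock: 3.82
position: [559.3, -165.8, 6.2]
ee_rot: [-0.168, 0.986, -0.0, 0.0]
contact_force: [0.4, 0.4, 3.8]
gripper_width: 45.5
grasp_force: 61.6
```

servo_tool --motion '[{"travel": [0,0,-0.03],"rot": [0,0,0],"hand": 0},{"travel": [0,0,-0.08],"rot": [0,0,0],"hand": 0},{"travel": [0,0,-0.12],"rot": [0,0,0],"hand": 0},{"travel": [0,0,-0.12],"rot": [0,0,0],"hand": 0},{"travel": [0,0,-0.12],"rot": [0,0,0],"hand": 0},{"travel": [-0.02,0.06,-0.12],"rot": [0,0,0],"hand": 0},{"travel": [-0.04,0.1,-0.1],"rot": [0,0,0],"hand": 0},{"travel": [-0.04,0.11,-0.06],"rot": [0,0,0],"hand": 0},{"travel": [-0.04,0.11,0],"rot": [0,0,0],"hand": 0},{"travel": [-0.04,0.11,0],"rot": [0,0,0],"hand": 0}]'

```text
clock: 4.65
position: [560.7, -34.1, 194.4]
ee_rot: [-0.167, 0.986, 0.0, 0.001]
contact_force: [0.0, 0.7, -1.9]
gripper_width: 45.7
grasp_force: 61.6
```

servo_tool --motion '[{"travel": [-0.04,0.11,0],"rot": [0,0,0],"hand": 0},{"travel": [-0.04,0.11,0],"rot": [0,0,0],"hand": 0},{"travel": [-0.04,0.11,0],"rot": [0,0,0],"hand": 0},{"travel": [-0.04,0.11,0],"rot": [0,0,0],"hand": 0},{"travel": [-0.04,0.11,0],"rot": [0,0,0],"hand": 0},{"travel": [-0.04,0.11,0],"rot": [0,0,0],"hand": 0},{"travel": [-0.04,0.1,0],"rot": [0,0,0],"hand": 0},{"travel": [-0.04,0.1,0],"rot": [0,0,0],"hand": 0},{"travel": [-0.03,0.07,0],"rot": [0,0,0],"hand": 0},{"travel": [0,0,0],"rot": [0,0,0],"hand": 0}]'

```text
clock: 5.48
position: [566.3, 216.1, 192.3]
ee_rot: [-0.169, 0.986, 0.0, -0.001]
contact_force: [-0.1, -0.9, -1.0]
gripper_width: 45.9
grasp_force: 61.6
```

```bash
python3 -c "
from w import *
C,im,d=snap('w2')
print(proj(C,(510.2,191.9,91.5)))"
```

```text
5.4833 [566.3 216.1 192.3] [-1.692e-01  9.856e-01  1.000e-04 -5.000e-04] [ 6.310e-01  3.820e-01 -9.700e-02 -1.000e-03 -1.092e+00 -1.861e+00] [-0.1 -0.9 -1. ]
[313.05111777 121.93674999]
```

View pics/w2.png

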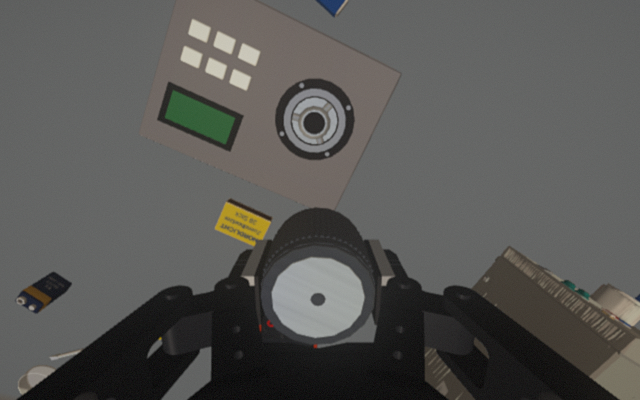

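The close wrist view shows the neck bore at (314,123) inside its ring, where it was predicted, with pins visible. The cap is held squarely with its top disc at (318,298).

```bash
cat > m.py <<'E'
from w import *
def meas(n):
    st,im,d=pickle.load(open(f'pics/{n}.pkl','rb'));C=cam('wrist',st);g=im.max(2)
    pu,pv=proj(C,(510.2,191.9,91.5)).round().astype(int)
    sub=cv2.GaussianBlur(im,(3,3),0).max(2)[pv-14:pv+14,pu-14:pu+14]
    c,_=cv2.findContours((sub<60).astype('uint8'),cv2.RETR_EXTERNAL,cv2.CHAIN_APPROX_NONE)
    c=max(c,key=cv2.contourArea);e=cv2.fitEllipse(c);p=np.array(e[0])+[pu-14,pv-14]
    # black flange ring outer edge
    m=cv2.inRange(im[pv-55:pv+55,pu-55:pu+55].max(2),0,60)
    c,_=cv2.findContours(m,cv2.RETR_EXTERNAL,cv2.CHAIN_APPROX_NONE);c=max(c,key=cv2.contourArea);f=cv2.fitEllipse(cv2.convexHull(c));q=np.array(f[0])+[pu-55,pv-55]
    print('bore',p,e[1],'ring',q,f[1])
    X=onz(C,p,92);print('neck92',X.round(1),'ring@52',onz(C,q,52).round(1),'tool',tool(st,X).round(1))
    return st,im,C,p
if __name__=="__main__":
    st,im,C,p=meas('w2')
    print(tri((C,p),(cam('top'),(218.2,218.1)),(cam('side'),(308.4,286.))))
    q,e=disc(im,318,299,65,125);print('capdisc',q,e[1])
    top=st['position'][2]+38;X=onz(C,q,top);print('cap axis tool',tool(st,X).round(2))
E
python3 m.py
```

```text
bore [313.77053738 122.55946732] (18.694561004638672, 19.247398376464844) ring [314.30859375 118.82780838] (77.92738342285156, 80.46443939208984)
neck92 [510.4 192.6  92. ] ring@52 [509.3 192.2  52. ] tool [ 60.4  -3.6 100.3]
[510.22966253 192.0844394   91.58424166]
capdisc [317.51937866 296.96273422] (78.28990173339844, 90.83075714111328)
cap axis tool [  0.67  -0.68 -38.  ]
```

servo_tool --motion '[{"travel": [0.06,-0.003,0],"rot": [0,0,0],"hand": 0},{"travel": [0.06,-0.003,0],"rot": [0,0,0],"hand": 0},{"travel": [0.06,-0.003,0],"rot": [0,0,0],"hand": 0},{"travel": [0.059,-0.003,0.06],"rot": [0,0,0],"hand": 0},{"travel": [0,0,0.08],"rot": [0,0,0],"hand": 0},{"travel": [0,0,0.08],"rot": [0,0,0],"hand": 0},{"travel": [0,0,0.08],"rot": [0,0,0],"hand": 0},{"travel": [0,0,0.04],"rot": [0,0,0],"hand": 0},{"travel": [0,0,0],"rot": [0,0,0],"hand": 0},{"travel": [0,0,0],"rot": [0,0,0],"hand": 0}]'

```text
clock: 6.37
position: [511.4, 189.8, 108.3]
ee_rot: [-0.167, 0.986, -0.0, -0.0]
contact_force: [-0.1, 0.1, -0.7]
gripper_width: 45.5
grasp_force: 61.6
```

```bash
python3 -c "
from w import *
st=sensors.read_state();print(st['position'],st['ee_rot'],st['contact_force'],st['wrist_torque'])
t=np.array([510.6,192.9,st['position'][2]]);print(tool(st,t)/250)
im,d=get_image('side');u,v=309,270
a=cv2.resize(im[v-50:v+50,u-60:u+60],(720,600),interpolation=cv2.INTER_CUBIC);cv2.imwrite('pics/s1.png',a[:,:,::-1])"
```

```text
[511.37305267 189.83722513 108.30342434] [-1.67412713e-01  9.85886750e-01 -3.85675789e-04 -3.89110866e-04] [-0.13240488  0.08135321 -0.6832531 ] [-4.01347407e-05 -1.56100369e-02 -4.02867479e-03]
[-1.12520482e-03  1.25851118e-02 -8.93950755e-06]
```

View pics/s1.png

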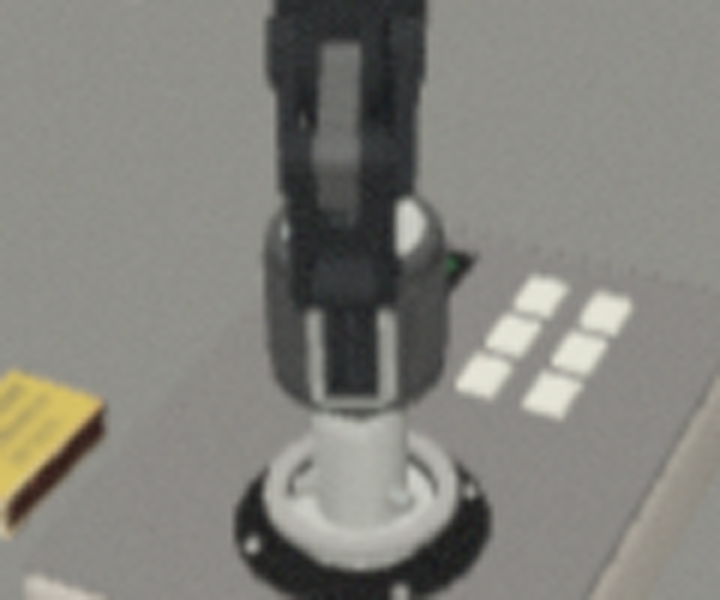

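The side crop shows the cap hanging above the neck, nearly in line. The cap's axis is at about column 357 and the neck's at about 360. I'll correct 3 mm and start lowering gently.

servo_tool --motion '[{"travel": [-0.001,0.012,0],"rot": [0,0,0],"hand": 0},{"travel": [0,0,0],"rot": [0,0,0],"hand": 0},{"travel": [0,0,0.01],"rot": [0,0,0],"hand": 0},{"travel": [0,0,0.01],"rot": [0,0,0],"hand": 0},{"travel": [0,0,0.01],"rot": [0,0,0],"hand": 0},{"travel": [0,0,0.01],"rot": [0,0,0],"hand": 0},{"travel": [0,0,0],"rot": [0,0,0],"hand": 0},{"travel": [0,0,0],"rot": [0,0,0],"hand": 0}]'

```text
clock: 7.08
position: [510.5, 193.3, 98.0]
ee_rot: [-0.168, 0.986, -0.0, -0.0]
contact_force: [0.4, -0.2, -2.3]
gripper_width: 45.3
grasp_force: 61.6
```

servo_tool --motion '[{"travel": [0,0,0.008],"rot": [0,0,0],"hand": 0},{"travel": [0,0,0.008],"rot": [0,0,0],"hand": 0},{"travel": [0,0,0.008],"rot": [0,0,0],"hand": 0},{"travel": [0,0,0.008],"rot": [0,0,0],"hand": 0},{"travel": [0,0,0],"rot": [0,0,0],"hand": 0},{"travel": [0,0,0],"rot": [0,0,0],"hand": 0}]'

```text
clock: 7.58
position: [510.5, 193.3, 90.1]
ee_rot: [-0.168, 0.986, -0.0, -0.0]
contact_force: [-0.6, -0.4, -1.0]
gripper_width: 45.8
grasp_force: 61.6
```

servo_tool --motion '[{"travel": [0,0,0.008],"rot": [0,0,0],"hand": 0},{"travel": [0,0,0.008],"rot": [0,0,0],"hand": 0},{"travel": [0,0,0.008],"rot": [0,0,0],"hand": 0},{"travel": [0,0,0.008],"rot": [0,0,0],"hand": 0},{"travel": [0,0,0.008],"rot": [0,0,0],"hand": 0},{"travel": [0,0,0],"rot": [0,0,0],"hand": 0},{"travel": [0,0,0],"rot": [0,0,0],"hand": 0}]'

```text
clock: 8.17
position: [510.5, 193.3, 80.1]
ee_rot: [-0.168, 0.986, -0.0, -0.0]
contact_force: [1.0, -0.6, -0.4]
gripper_width: 45.2
grasp_force: 61.6
```

servo_tool --motion '[{"travel": [0,0,0.006],"rot": [0,0,0],"hand": 0},{"travel": [0,0,0.006],"rot": [0,0,0],"hand": 0},{"travel": [0,0,0.004],"rot": [0,0,0],"hand": 0},{"travel": [0,0,0.004],"rot": [0,0,0],"hand": 0},{"travel": [0,0,0],"rot": [0,0,0],"hand": 0},{"travel": [0,0,0],"rot": [0,0,0],"hand": 0}]'

```text
clock: 8.67
position: [510.6, 193.4, 76.0]
ee_rot: [-0.168, 0.986, -0.0, 0.0]
contact_force: [-1.3, -0.3, 4.3]
gripper_width: 45.6
grasp_force: 62.3
```

servo_tool --motion '[{"travel": [0,0,0.003],"rot": [0,0,-0.007],"hand": 0},{"travel": [0,0,0],"rot": [0,0,-0.007],"hand": 0},{"travel": [0,0,0],"rot": [0,0,-0.007],"hand": 0},{"travel": [0,0,0],"rot": [0,0,-0.007],"hand": 0},{"travel": [0,0,0],"rot": [0,0,-0.007],"hand": 0},{"travel": [0,0,0],"rot": [0,0,-0.007],"hand": 0},{"travel": [0,0,0],"rot": [0,0,-0.007],"hand": 0}]'

```text
clock: 9.25
position: [511.1, 194.0, 75.9]
ee_rot: [-0.318, 0.948, 0.0, 0.001]
contact_force: [-3.3, 0.3, 7.5]
gripper_width: 45.4
grasp_force: 62.4
```

```bash
cat > s.py <<'E'
from h import *
s=sensors.read_state();R=Ro.from_quat(s["ee_rot"]).as_matrix()
print(s["position"].round(2),"yaw",np.degrees(np.arctan2(R[1,0],R[0,0])).round(1),"j",s["joints"].round(2),s["contact_force"].round(1),s["wrist_torque"].round(2),R[:2,2].round(4))
E
python3 s.py
```

```text
[511.14 193.97  75.95] yaw -142.9 j [ 0.66  0.42 -0.39  0.   -0.77 -1.58] [-3.3  0.3  7.5] [ 0.24  0.96 -0.11] [0.0018 0.0012]
```

servo_tool --motion '[{"travel": [0.003,0,0],"rot": [0,0,-0.007],"hand": 0},{"travel": [0,0,0],"rot": [0,0,-0.007],"hand": 0},{"travel": [0,0,0],"rot": [0,0,-0.007],"hand": 0},{"travel": [0,0,0],"rot": [0,0,-0.007],"hand": 0},{"travel": [0,0,0],"rot": [0,0,-0.007],"hand": 0},{"travel": [0,0,0],"rot": [0,0,-0.007],"hand": 0},{"travel": [0,0,0],"rot": [0,0,-0.007],"hand": 0}]'

```text
clock: 9.83
position: [510.9, 193.7, 75.3]
ee_rot: [-0.46, 0.888, 0.0, 0.001]
contact_force: [-0.1, 0.9, 2.8]
gripper_width: 45.7
grasp_force: 61.7
```

```bash
python3 s.py
```

```text
[510.85 193.74  75.35] yaw -125.3 j [ 0.66  0.42 -0.39  0.   -0.76 -1.28] [-0.1  0.9  2.8] [ 0.09  0.06 -0.02] [0.0025 0.0017]
```

servo_tool --motion '[{"travel": [0,0,0.004],"rot": [0,0,0],"hand": 0},{"travel": [0,0,0.004],"rot": [0,0,0],"hand": 0},{"travel": [0,0,0],"rot": [0,0,0],"hand": 0},{"travel": [0,0,0],"rot": [0,0,0],"hand": 0}]'

```text
clock: 10.17
position: [510.8, 193.2, 74.2]
ee_rot: [-0.459, 0.889, -0.0, 0.001]
contact_force: [-2.6, -0.6, 9.9]
gripper_width: 45.2
grasp_force: 62.8
```

```bash
python3 s.py
```

```text
[510.76 193.23  74.17] yaw -125.4 j [ 0.66  0.42 -0.39  0.   -0.76 -1.28] [-2.6 -0.6  9.9] [-0.13  0.74  0.14] [0.0021 0.0005]
```

servo_tool --motion '[{"travel": [0,0,0],"rot": [0,0,-0.005],"hand": 0},{"travel": [0,0,0],"rot": [0,0,-0.005],"hand": 0},{"travel": [0,0,0],"rot": [0,0,-0.005],"hand": 0},{"travel": [0,0,0],"rot": [0,0,0],"hand": 0}]'

```text
clock: 10.5
position: [509.8, 192.8, 72.1]
ee_rot: [-0.499, 0.866, 0.0, -0.0]
contact_force: [-0.1, -0.0, -0.6]
gripper_width: 45.3
grasp_force: 61.6
```

```bash
python3 s.py
```

```text
[509.79 192.79  72.14] yaw -120.1 j [ 0.66  0.42 -0.39 -0.   -0.76 -1.18] [-0.1 -0.  -0.6] [ 0.04 -0.12 -0.01] [-0.0003 -0.    ]
```

servo_tool --motion '[{"travel": [0,0,0.006],"rot": [0,0,-0.003],"hand": 0},{"travel": [0,0,0.006],"rot": [0,0,0],"hand": 0},{"travel": [0,0,0],"rot": [0,0,0],"hand": 0},{"travel": [0,0,0],"rot": [0,0,0],"hand": 0}]'

```text
clock: 10.83
position: [509.9, 192.8, 69.3]
ee_rot: [-0.508, 0.862, -0.0, -0.0]
contact_force: [-0.5, 0.2, -1.6]
gripper_width: 45.6
grasp_force: 61.7
```

```bash
python3 s.py
```

```text
[509.89 192.83  69.32] yaw -119.0 j [ 0.66  0.43 -0.39 -0.   -0.75 -1.16] [-0.5  0.2 -1.6] [-0.04 -0.    0.04] [-0.0003 -0.0002]
```

Keyed and free. I'll push towards home and watch the force.

servo_tool --motion '[{"travel": [0,0,0.006],"rot": [0,0,0],"hand": 0},{"travel": [0,0,0.006],"rot": [0,0,0],"hand": 0},{"travel": [0,0,0.006],"rot": [0,0,0],"hand": 0},{"travel": [0,0,0],"rot": [0,0,0],"hand": 0},{"travel": [0,0,0],"rot": [0,0,0],"hand": 0}]'

```text
clock: 11.25
position: [510.0, 192.9, 65.5]
ee_rot: [-0.508, 0.861, -0.0, 0.0]
contact_force: [-2.7, -0.9, 5.4]
gripper_width: 45.2
grasp_force: 62.1
```

```bash
python3 s.py
```

```text
[509.98 192.92  65.48] yaw -118.9 j [ 0.66  0.43 -0.4   0.   -0.74 -1.16] [-2.7 -0.9  5.4] [-0.04  0.68 -0.01] [ 0.0001 -0.    ]
```

servo_tool --motion '[{"travel": [0,0,0.006],"rot": [0,0,0],"hand": 0},{"travel": [0,0,0.004],"rot": [0,0,0],"hand": 0},{"travel": [0,0,0.004],"rot": [0,0,0],"hand": 0},{"travel": [0,0,0],"rot": [0,0,0],"hand": 0},{"travel": [0,0,0],"rot": [0,0,0],"hand": 0}]'

```text
clock: 11.67
position: [510.0, 192.9, 64.2]
ee_rot: [-0.508, 0.861, -0.0, 0.0]
contact_force: [-7.6, -1.2, 16.9]
gripper_width: 45.7
grasp_force: 63.5
```

```bash
python3 s.py
```

```text
[510.   192.9   64.15] yaw -118.9 j [ 0.66  0.43 -0.4   0.   -0.74 -1.16] [-7.6 -1.2 16.9] [-0.29  2.11 -0.06] [ 0.0008 -0.0001]
```

servo_tool --motion '[{"travel": [0,0,0.004],"rot": [0,0,0],"hand": 0},{"travel": [0,0,0],"rot": [0,0,0],"hand": 0},{"travel": [0,0,0],"rot": [0,0,0],"hand": 0},{"travel": [0,0,0],"rot": [0,0,0],"hand": 0}]'

```text
clock: 12.0
position: [510.0, 192.9, 64.1]
ee_rot: [-0.508, 0.861, -0.0, 0.0]
contact_force: [-8.9, -1.8, 23.3]
gripper_width: 45.8
grasp_force: 64.1
```

```bash
python3 s.py; python3 -c "
from h import *
im,d=get_image('side');u,v=309,270
a=cv2.resize(im[v-50:v+50,u-60:u+60],(720,600),interpolation=cv2.INTER_CUBIC);cv2.imwrite('pics/s2.png',a[:,:,::-1])"
```

```text
[510.02 192.92  64.1 ] yaw -118.9 j [ 0.66  0.43 -0.4   0.   -0.74 -1.16] [-8.9 -1.8 23.3] [-0.36  2.76 -0.07] [ 0.0011 -0.0001]
```

View pics/s2.png

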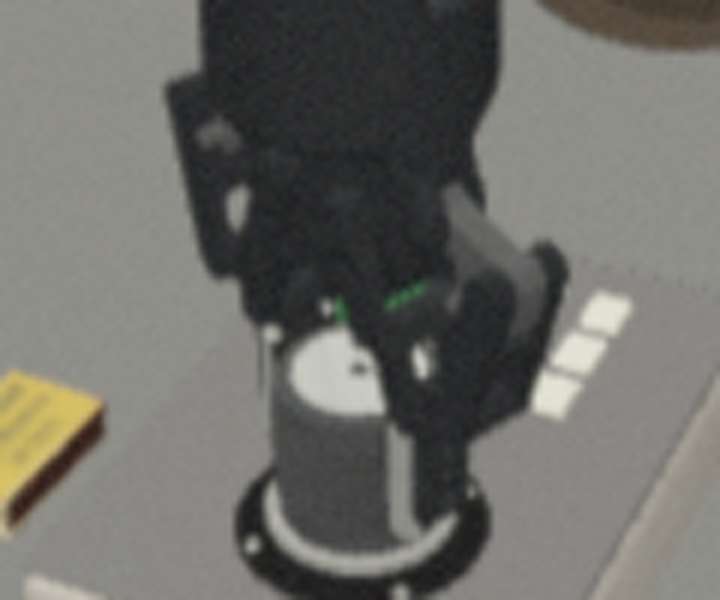

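The crop shows the cap seated on the plate, with its rim at about (360,545) and the fingers still gripping it. The height stalled at 64.1 mm while the force rose to 23 N, so the cap is home.

```bash
python3 -c "
from bench import *
print(job_done())"
```

```text
the job is handed in; nothing more can be done
None
```

The cap is keyed over the pins and pushed fully home against the spring plate, still gripped and held down with about 23 N, and the job is handed in at about 12 s.

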